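# Shut the warming drawer and touch the green start key

### The job

Gently push the black drawer of the white bench oven fully shut, then press the green key on top of the oven all the way down with the fingertips and let it come back up, drawing the hand clear. Leave the red, yellow and blue keys alone, and do not move the cup, jar, marker or brush; nothing needs to be gripped.

Things in the scene. Friction and masses are not known exactly. Their poses are not given: they have to be found in the camera images.
- oven: white bench warming oven, fixed: 300 mm deep (its x), 360 mm wide (its y), 160 mm high. Origin: centre of its underside, 3 mm above the table, on the green mat. Its x axis points from its front to its back (away from the robot, yawed up to 0.25 rad), z up. Front face at x = -150 mm. Black glass-fronted drawer at the front; four keys in a row along y on the flat top, 95 mm behind the front face, centres 64 mm apart, at y = -96, -32, 32 and 96 mm; which colour is where changes
- drawer (a joint): opening of the oven's drawer in m: 0 is fully shut against the oven, grows as it comes out towards the robot; starts 0.03 to 0.06. It runs along the oven's x axis with about 2 N of friction and stays where it is left
- drawer_face (a point): centre of the outer, robot-facing face of the drawer's flat black front panel (316 mm wide, 110 mm high, 18 mm thick, upright, no handle, bright strip along its upper edge); moves with the drawer. Its axes are parallel to the oven's. It lies 88 mm above the table; the panel's upper edge is 55 mm above this point and 20 mm below the oven's top. Shut, this point is 18 mm in front of the oven's front face
- key_green (a joint): travel of the green key in m: 0 released, 0.006 fully down; a spring returns it (it starts to move at about 1.5 N, is fully down at 5 N)
- key_green_top (a point): the GREEN (start) key: green push key, a round upright cap 28 mm in diameter in a black round housing of 44 mm diameter and 12 mm height; this point is the centre of the cap's top when released (it moves down with the cap), 18 mm above the oven's flat top
- key_green_base: black housing of the green key, fixed on the oven's top; origin at the centre of its underside
- key_red (a joint): travel of the red key in m: 0 released, 0.006 fully down, spring as the green one; to be left alone
- key_red_top (a point): red push key, a round upright cap 28 mm in diameter in a black round housing of 44 mm diameter and 12 mm height; this point is the centre of the cap's top when released (it moves down with the cap), 18 mm above the oven's flat top; to be left alone
- key_yellow (a joint): travel of the yellow key in m: 0 released, 0.006 fully down, spring as the green one; to be left alone
- key_yellow_top (a point): yellow push key, a round upright cap 28 mm in diameter in a black round housing of 44 mm diameter and 12 mm height; this point is the centre of the cap's top when released (it moves down with the cap), 18 mm above the oven's flat top; to be left alone
- key_blue (a joint): travel of the blue key in m: 0 released, 0.006 fully down, spring as the green one; to be left alone
- key_blue_top (a point): blue push key, a round upright cap 28 mm in diameter in a black round housing of 44 mm diameter and 12 mm height; this point is the centre of the cap's top when released (it moves down with the cap), 18 mm above the oven's flat top; to be left alone
- cup: empty brown baking cup, loose, standing on the back part of the oven's top: 72 mm across the rim, 45 mm high; origin at the centre of its underside; leave alone
- jar: amber jar with white cap, loose, standing on the mat in front of the oven, to one side of the drawer: 56 mm diameter, 85 mm high; origin at the centre of its underside; leave alone
- marker: thick green marker pen, loose, lying on the mat in front of the oven, to the other side of the drawer, along its own x: 130 mm long, 24 mm thick; origin under its middle; leave alone
- brush: flat bristle brush with a wooden handle, loose, lying on the mat beside the oven at its +y side, along its own x, about 200 mm long; leave alone

How it is judged:
By the outcome, as a careful person would: the job done as asked, in the order asked, and still so for the second after the job is handed in, with the robot touching nothing.
It also fails if it takes over 40 s, if anything falls off the work surface, if the arm or the gripper's body presses on something with over 40 N, if the wrist force passes 120 N, or if a joint passes its speed limit or range.

### The arm

A 6-joint arm with a two-finger parallel gripper is mounted at the origin on the work surface. World frame = base frame: x ahead of the robot, y to its left, z up, the work surface at z = 0. Lengths are in m, angles in rad, forces in N, time in s.
With the tool pointing down it reaches from about 0.25 to 0.775 m from the base axis. Payload 8.9 kg.
Tool frame: the origin (TCP) lies at the very end of the fingers, on their centre line; the grasp point (between the pads) lies 19 mm behind it; z points along the fingers, y is the direction in which the jaws open and shut (so a half turn about z gives the same grasp; the last joint's range is limited). The gripper opens to 85 mm and grips with 20 to 120 N. Pads are 22 mm wide; open, the fingers measure 114 mm over their backs; the gripper's body (76 mm by 85 mm) begins 54 mm behind the grasp point. The pads swing forward as they close: fully open they stand 13 mm farther back than shut.
Start: joints at [1.056, 0.291, -0.153, 1.127, 0, 1.431], TCP at [0.193, 0.488, 0.231] pointing down, gripper open.
Joint ranges: [-2.52, 2.52], [-0.91, 1.74], [-1.3, 1.37], [-1.96, 2.02], [-1.52, 1.47], [-3.14, 3.14]. Speed limits (rad/s): [2.22, 2.22, 2.79, 3.14, 3.14, 3.14].

### API

Orientations are given as a 3x3 rotation matrix whose columns are the frame's x, y, z axes.
In Python, from cell import ctrl gives the robot as it stands.
- The arm moves only by the shell command python3 -m inch 'ROWS' [FORCE]. ROWS is JSON, a list of rows, each an object with "xyz": the shift along the world's x, y, z in m, a list of three; "turn": the turn, a rotation vector about the world's x, y, z in degrees, a list of three; "fingers": the closure in counts, from 0 (fully open) to 255 (shut). In form: [{"xyz": [x, y, z], "turn": [ax, ay, az], "fingers": fingers}, ...]. A call has 1 to 5 rows; each row shifts and turns the pose as measured when the row begins; what a row does not reach is not made up. A row lasts 1/12 s, in which the tool goes at most 41.7 mm and 7.16 degrees, less where a joint would pass 70% of its speed; a pose out of reach is approached as far as the arm can. A call is refused whole if a number of a shift passes 0.0417 or a number of a turn 7.16, either way. A call with a gripper value outside its range is refused whole. The fingers move at their own pace and stop on an object; FORCE is the grip in N (left out, the last holds). Time passes only in rows, so rows that do not move let the fingers close. It gives the time, the measured TCP pose, the force and the opening at its end, in the units of the state.
- ctrl.observe(): the state, without advancing time (a new reading comes with each control period).
- ctrl.capture(name): name is "scene" or "top"; returns (picture, depth): 400x640x3 uint8, red, green, blue; 400x640 float32, m along the optical axis (not along the pixel's ray), 0 where there is no reading.
- ctrl.camera_params(name): a dict with "fx", "fy", "cx", "cy" (pixels), "pose" (4x4, takes a point from camera to world coordinates). Camera axes: x right, y down, z forward; pixel columns grow to the right and rows downward; lengths in m; the calibration is good to about 2 mm. A picture is of the moment at which its call begins. camera_params takes no time and is no camera call.
- ctrl.sign_off(): hands the job in, once; it reports no verdict.
The state is a dict: "clock": time; "joint_pos": joint angles; "qvel": joint speeds; "joint_torque": joint torques, N m; "ee_pos": TCP position; "ee_rot": TCP orientation; "force": force on the tool from outside, world axes, zero at the start; "moment": the same for the moment, N m; "opening": finger opening in m.
Only numpy, scipy, OpenCV 4.12 (cv2) and the standard library are available. Lean on these libraries where they do the work, as an engineer would, in place of code of your own. Each camera call takes 0.05 s, during which the arm holds its last target.

## Working session

There is one attempt and no reset: what is moved stays moved. The work goes in short steps, Python scripts to look and compute and a shell command to move; the robot and the scene stay as the last step left them, time stands still between calls to the robot, and variables do not carry over. Pictures are saved under pics/ and viewed, and the job is handed in when it is done.

```bash
mkdir -p pics; ls; python3 - <<'E'
from cell import ctrl
import cv2,numpy as np
for n in("scene","top"):
    p,d=ctrl.capture(n); cv2.imwrite(f"pics/{n}0.png",p[:,:,::-1]); np.savez(f"{n}0.npz",p=p,d=d)
    c=ctrl.camera_params(n); print(n,c["fx"],c["fy"],c["cx"],c["cy"]); print(np.round(c["pose"],4))
s=ctrl.observe(); print(s)
E
```

```text
pics
scene 363.30353586292756 363.30353586292756 321.8410367622261 195.7979498981239
[[-0.0405  0.6351 -0.7713  1.1679]
 [ 0.999   0.0122 -0.0424  0.0582]
 [-0.0175 -0.7723 -0.635   0.5896]
 [ 0.      0.      0.      1.    ]]
top 507.01599689879777 507.01599689879777 324.35269635984065 204.96110430041895
[[-0.0061 -0.996   0.0892  0.4924]
 [-0.9999  0.0054 -0.009   0.0409]
 [ 0.0085 -0.0892 -0.996   1.2887]
 [ 0.      0.      0.      1.    ]]
{'clock': 0.1, 'joint_pos': array([ 1.05570288e+00,  2.91210133e-01, -1.54019244e-01,  1.12667071e+00,
        6.03984977e-06,  1.43147984e+00]), 'qvel': array([ 0.00039423, -0.0005346 ,  0.00136808,  0.00138473, -0.00061429,
       -0.00024631]), 'joint_torque': array([ 9.21204555e-04, -5.37977993e+01,  3.31918037e+01,  9.32893774e-03,
       -2.26594780e-04,  4.57697854e-05]), 'ee_pos': array([0.19249499, 0.48804749, 0.23080869]), 'ee_rot': array([[-9.30222717e-01,  3.66995088e-01, -5.48988289e-04],
       [ 3.66995464e-01,  9.30222238e-01, -9.57571876e-04],
       [ 1.59256940e-04, -1.09223132e-03, -9.99999391e-01]]), 'force': array([0.68714538, 0.64020591, 0.01332595]), 'moment': array([ 0.01548419, -0.02192527, -0.01714991]), 'opening': 0.08540384867005558}
```

View pics/top0.png

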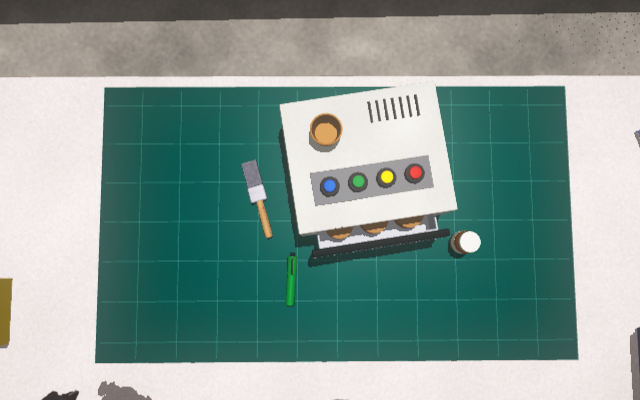

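View pics/scene0.png

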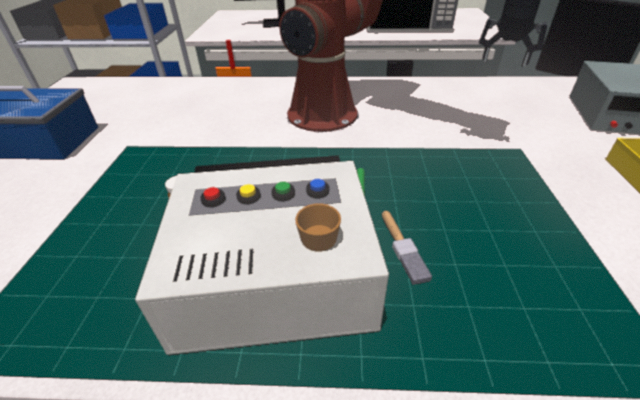

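The top view shows the keys in the order blue (330,186), green (358,181), yellow (387,177), red (415,173). The drawer front runs from about (310,258) to (450,235). The jar is at (466,242), close to its right end, and the marker is at (291,280). Next I'll measure the poses.

```bash
cat > h.py <<'E'
import numpy as np,cv2
from cell import ctrl
def ray(n,uv,z):
    c=ctrl.camera_params(n);P=c["pose"];uv=np.atleast_2d(uv).astype(float)
    r=np.c_[(uv[:,0]-c["cx"])/c["fx"],(uv[:,1]-c["cy"])/c["fy"],np.ones(len(uv))]@P[:3,:3].T
    return P[:3,3]+r*((z-P[2,3])/r[:,2])[:,None]
def cloud(n,d):
    c=ctrl.camera_params(n);P=c["pose"];v,u=np.mgrid[:400,:640]
    X=np.dstack([(u-c["cx"])/c["fx"]*d,(v-c["cy"])/c["fy"]*d,d])
    return X@P[:3,:3].T+P[:3,3]
R={"blue":((100,125),110,60),"green":((45,85),90,50),"yellow":((22,35),130,100),"red":((172,182),120,100)}
def keys(n,p,box):
    h=cv2.cvtColor(p,cv2.COLOR_RGB2HSV);o={}
    for k,((a,b),s,v) in R.items():
        m=((h[...,0]>=a)&(h[...,0]<=b)&(h[...,1]>s)&(h[...,2]>v)).astype(np.uint8)
        if k=="red": m|=((h[...,0]<6)&(h[...,1]>s)&(h[...,2]>v)).astype(np.uint8)
        mm=np.zeros_like(m);x0,x1,y0,y1=box;mm[y0:y1,x0:x1]=m[y0:y1,x0:x1]
        N,l,st,ce=cv2.connectedComponentsWithStats(mm)
        i=1+np.argmax(st[1:,4]); o[k]=(ce[i],st[i,:5])
    return o
def oven(n,p,box):
    o=keys(n,p,box);ys={}
    W={k:ray(n,o[k][0],0.181)[0] for k in o}
    return o,W
E
python3 - <<'E'
from h import *
T=np.load("top0.npz");S=np.load("scene0.npz")
for n,D,box in(("top",T,(300,440,160,205)),("scene",S,(190,340,175,205))):
    o,W=oven(n,D["p"],box)
    for k in o: print(n,k,o[k][0].round(1),o[k][1],W[k].round(4), D["d"][int(o[k][0][1]),int(o[k][0][0])])
    v=W["blue"]-W["red"];print("sep",np.hypot(*v[:2]),"yaw",np.arctan2(-v[0],v[1]), "mid",np.mean(list(W.values()),0))
C=cloud("top",T["d"]);p=T["p"]
# local cloud columns over drawer
for u in (330,360,380,400,430):
    print(u,[(v,tuple(C[v,u].round(3)),tuple(p[v,u])) for v in range(225,265,2)] if u==380 else "")
im=cv2.resize(p[215:275,290:490],None,fx=4,fy=4,interpolation=cv2.INTER_CUBIC);cv2.imwrite("pics/crop.png",im[:,:,::-1])
E
```

```text
top blue [329.4 185.3] [324 179  12  13 123] [0.6349 0.0194 0.181 ] 1.1148343
top green [358.  180.8] [352 175  13  13 121] [ 0.6446 -0.0437  0.181 ] 1.1154402
top yellow [386.6 176.4] [381 170  12  14 126] [ 0.6541 -0.107   0.181 ] 1.1173053
top red [415.1 172. ] [409 166  13  13 127] [ 0.6635 -0.1703  0.181 ] 1.1195254
sep 0.1918705934404023 yaw 0.1497295269805305 mid [ 0.64927882 -0.07537275  0.181     ]
scene blue [317.1 184.6] [310 179  15  12 148] [0.6393 0.0209 0.181 ] 0.6630862
scene green [282.2 187.2] [275 182  15  12 138] [ 0.6483 -0.0425  0.181 ] 0.65411
scene yellow [247.  190.4] [239 185  17  12 164] [ 0.6588 -0.1054  0.181 ] 0.6508451
scene red [211.  193.1] [203 187  17  13 160] [ 0.6678 -0.1692  0.181 ] 0.6476363
sep 0.19219651512722258 yaw 0.14875411453515336 mid [ 0.65353913 -0.07407644  0.181     ]
330 
360 
380 [(225, (np.float64(0.551), np.float64(-0.102), np.float64(0.087)), (np.uint8(96), np.uint8(76), np.uint8(58))), (227, (np.float64(0.547), np.float64(-0.102), np.float64(0.086)), (np.uint8(95), np.uint8(77), np.uint8(58))), (229, (np.float64(0.542), np.floa
[... 1288 characters left out ...]
8(60), np.uint8(56))), (253, (np.float64(0.485), np.float64(-0.111), np.float64(0.003)), (np.uint8(39), np.uint8(59), np.uint8(55))), (255, (np.float64(0.48), np.float64(-0.111), np.float64(-0.001)), (np.uint8(38), np.uint8(58), np.uint8(55))), (257, (np.float64(0.475), np.float64(-0.11), np.float64(0.004)), (np.uint8(43), np.uint8(112), np.uint8(103))), (259, (np.float64(0.47), np.float64(-0.111), np.float64(0.0)), (np.uint8(50), np.uint8(122), np.uint8(113))), (261, (np.float64(0.465), np.float64(-0.11), np.float64(0.005)), (np.uint8(41), np.uint8(111), np.uint8(102))), (263, (np.float64(0.46), np.float64(-0.111), np.float64(-0.001)), (np.uint8(38), np.uint8(110), np.uint8(101)))]
400 
430
```

View pics/crop.png

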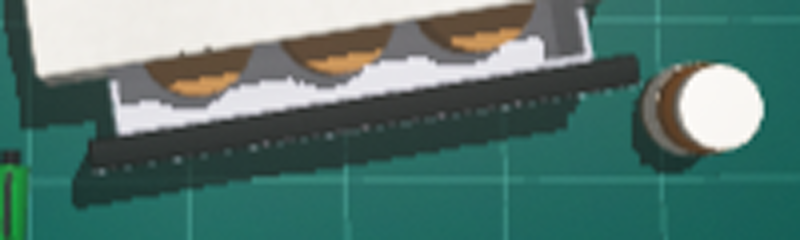

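Green key is at about (0.645,-0.043), and the oven yaw is about 0.149 rad. The drawer is roughly 37 mm open, with the face centre near (0.502,-0.097). I'll close the fingers and travel at height to a point in front of the drawer, turning the tool to line up with the oven.

```bash
python3 -m inch '[{"xyz":[0.01,-0.03,0],"turn":[0,0,6],"fingers":255},{"xyz":[0.0165,-0.037,0],"turn":[0,0,6],"fingers":255},{"xyz":[0.0165,-0.037,0],"turn":[0,0,6],"fingers":255},{"xyz":[0.0165,-0.037,0],"turn":[0,0,6],"fingers":255},{"xyz":[0.0165,-0.037,0],"turn":[0,0,6],"fingers":255}]'
python3 - <<'E'
from h import *
s=ctrl.observe();print(s["joint_pos"].round(3),s["ee_rot"].round(3))
E
```

```text
clock: 0.52
ee_pos: [0.2638, 0.3169, 0.2284]
ee_rot: [[-0.989, -0.15, -0.002], [-0.15, 0.989, -0.002], [0.003, -0.001, -1.0]]
force: [0.6, 0.2, -0.4]
opening: 0.0252
[ 0.699  0.08  -0.425  1.069  0.     0.549] [[-0.989 -0.15  -0.002]
 [-0.15   0.989 -0.002]
 [ 0.003 -0.001 -1.   ]]
```

```bash
python3 -m inch '[{"xyz":[0.016,-0.037,0],"turn":[0,0,0],"fingers":255},{"xyz":[0.016,-0.037,0],"turn":[0,0,0],"fingers":255},{"xyz":[0.016,-0.037,0],"turn":[0,0,0],"fingers":255},{"xyz":[0.016,-0.037,0],"turn":[0,0,0],"fingers":255},{"xyz":[0.016,-0.037,0],"turn":[0,0,0],"fingers":255}]' && python3 -m inch '[{"xyz":[0.016,-0.037,0],"turn":[0,0,0],"fingers":255},{"xyz":[0.016,-0.037,0],"turn":[0,0,0],"fingers":255},{"xyz":[0.016,-0.037,0],"turn":[0,0,0],"fingers":255},{"xyz":[0.016,-0.037,0],"turn":[0,0,0],"fingers":255},{"xyz":[0.016,-0.037,0],"turn":[0,0,0],"fingers":255}]'
```

```text
clock: 0.93
ee_pos: [0.3434, 0.1243, 0.228]
ee_rot: [[-0.987, -0.161, -0.002], [-0.161, 0.987, -0.002], [0.002, -0.001, -1.0]]
force: [1.8, 1.2, -0.0]
opening: -0.0002
clock: 1.35
ee_pos: [0.4228, -0.0686, 0.228]
ee_rot: [[-0.987, -0.16, -0.001], [-0.16, 0.987, -0.001], [0.001, -0.001, -1.0]]
force: [0.7, 0.5, 0.1]
opening: -0.0
```

```bash
python3 -m inch '[{"xyz":[0.015,-0.035,0],"turn":[0,0,0],"fingers":255},{"xyz":[0.015,0,-0.03],"turn":[0,0,0],"fingers":255},{"xyz":[0,0,-0.035],"turn":[0,0,0],"fingers":255},{"xyz":[0,0,-0.035],"turn":[0,0,0],"fingers":255},{"xyz":[0,0,-0.022],"turn":[0,0,-0.7],"fingers":255}]'
python3 - <<'E'
from h import *
p,d=ctrl.capture("top");cv2.imwrite("pics/t1.png",cv2.resize(p[150:300,250:490],None,fx=3.3,fy=3.3,interpolation=cv2.INTER_CUBIC)[:,:,::-1])
print(ctrl.observe()["ee_pos"],ctrl.observe()["force"])
E
```

```text
clock: 1.77
ee_pos: [0.4602, -0.1178, 0.1057]
ee_rot: [[-0.991, -0.135, 0.011], [-0.136, 0.991, -0.008], [-0.01, -0.01, -1.0]]
force: [0.5, 0.8, -0.3]
opening: -0.0002
[ 0.45808752 -0.11693911  0.1027079 ] [-2.8709391   0.17089622 -3.8020074 ]
```

View pics/t1.png

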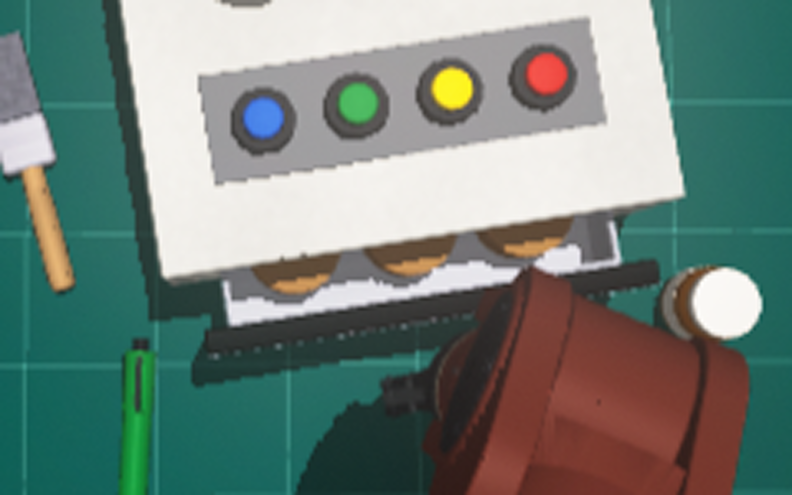

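The hand is in front of the panel, with about 33 mm to contact. The jar (crop 725,302) and the marker (crop 138,410) are clear of it. I'll correct y and start a slow approach.

```bash
python3 -m inch '[{"xyz":[0,0.013,0.002],"turn":[0,0,0.8],"fingers":255},{"xyz":[0.01,0.0015,0],"turn":[0,0,0],"fingers":255},{"xyz":[0.007,0.001,0],"turn":[0,0,0],"fingers":255},{"xyz":[0.004,0.0006,0],"turn":[0,0,0],"fingers":255},{"xyz":[0.004,0.0006,0],"turn":[0,0,0],"fingers":255}]'
python3 -m inch '[{"xyz":[0.004,0.0006,0],"turn":[0,0,0],"fingers":255},{"xyz":[0.004,0.0006,0],"turn":[0,0,0],"fingers":255},{"xyz":[0.004,0.0006,0],"turn":[0,0,0],"fingers":255}]'
```

```text
clock: 2.23
ee_pos: [0.4845, -0.0979, 0.1068]
ee_rot: [[-0.989, -0.151, 0.005], [-0.151, 0.989, -0.006], [-0.004, -0.006, -1.0]]
force: [0.7, -0.1, 1.1]
opening: 0.0005
clock: 2.48
ee_pos: [0.4984, -0.096, 0.1085]
ee_rot: [[-0.988, -0.152, 0.006], [-0.152, 0.988, -0.007], [-0.005, -0.008, -1.0]]
force: [-3.1, -0.5, -2.4]
opening: 0.0001
```

Contact is made at about 3 N. I'll keep pushing slowly.

```bash
python3 -m inch '[{"xyz":[0.004,0.0006,-0.001],"turn":[0,0,0],"fingers":255},{"xyz":[0.004,0.0006,-0.001],"turn":[0,0,0],"fingers":255},{"xyz":[0.004,0.0006,-0.001],"turn":[0,0,0],"fingers":255},{"xyz":[0.004,0.0006,-0.001],"turn":[0,0,0],"fingers":255}]'
python3 -m inch '[{"xyz":[0.003,0.0005,0],"turn":[0,0,0],"fingers":255},{"xyz":[0.003,0.0005,0],"turn":[0,0,0],"fingers":255}]'
```

```text
clock: 2.82
ee_pos: [0.5156, -0.0937, 0.1048]
ee_rot: [[-0.989, -0.151, 0.006], [-0.151, 0.988, -0.007], [-0.005, -0.008, -1.0]]
force: [-3.5, 0.0, 1.5]
opening: 0.0003
clock: 2.98
ee_pos: [0.5223, -0.0926, 0.1045]
ee_rot: [[-0.989, -0.151, 0.006], [-0.151, 0.988, -0.007], [-0.004, -0.008, -1.0]]
force: [-2.6, 0.4, 1.7]
opening: 0.0003
```

```bash
python3 -m inch '[{"xyz":[0.002,0.0003,0],"turn":[0,0,0],"fingers":255},{"xyz":[0.002,0.0003,0],"turn":[0,0,0],"fingers":255}]'
python3 -m inch '[{"xyz":[0.0015,0.0002,0],"turn":[0,0,0],"fingers":255}]'
python3 -m inch '[{"xyz":[0.0015,0.0002,0],"turn":[0,0,0],"fingers":255}]'
```

```text
clock: 3.15
ee_pos: [0.527, -0.0919, 0.1043]
ee_rot: [[-0.989, -0.151, 0.006], [-0.151, 0.988, -0.007], [-0.004, -0.008, -1.0]]
force: [-2.6, -0.3, 1.8]
opening: 0.0002
clock: 3.23
ee_pos: [0.5282, -0.0917, 0.1043]
ee_rot: [[-0.989, -0.151, 0.005], [-0.151, 0.989, -0.007], [-0.003, -0.008, -1.0]]
force: [-10.8, -3.1, 8.6]
opening: 0.0001
clock: 3.32
ee_pos: [0.5282, -0.0917, 0.1042]
ee_rot: [[-0.989, -0.151, 0.001], [-0.151, 0.989, -0.008], [-0.0, -0.008, -1.0]]
force: [-15.0, -3.9, 12.9]
opening: 0.0002
```

The hand stopped at x = 0.5282 with the force rising to 15 N, which matches the computed shut position. I'll back off, rise and look.

```bash
python3 -m inch '[{"xyz":[-0.006,-0.0009,0],"turn":[0,0,0],"fingers":255},{"xyz":[-0.02,-0.003,0],"turn":[0,0,0],"fingers":255},{"xyz":[-0.035,-0.005,0],"turn":[0,0,0],"fingers":255},{"xyz":[-0.035,-0.005,0.01],"turn":[0,0,0],"fingers":255},{"xyz":[-0.01,0,0.04],"turn":[0,0,0],"fingers":255}]'
python3 -m inch '[{"xyz":[-0.03,0,0.04],"turn":[0,0,0],"fingers":255},{"xyz":[-0.03,0,0.04],"turn":[0,0,0],"fingers":255},{"xyz":[0,0,0.03],"turn":[0,0,0],"fingers":255}]'
python3 - <<'E'
from h import *
p,d=ctrl.capture("top");cv2.imwrite("pics/t2.png",cv2.resize(p[150:300,250:490],None,fx=3.3,fy=3.3,interpolation=cv2.INTER_CUBIC)[:,:,::-1])
o,W=oven("top",p,(300,440,160,205));print({k:W[k].round(4) for k in W})
C=cloud("top",d)
yaw=.149;m=np.array([0.651,-0.075]);ex=np.array([np.cos(yaw),np.sin(yaw)]);ey=np.array([-ex[1],ex[0]])
q=C[...,:2]-m;X=q@ex-0.055;Y=q@ey
print("front strip z by X:")
for x in np.arange(-.185,-.135,.003):
    s=(abs(X-x)<.0015)&(Y>.06)&(Y<.15)&(d>0); print(round(x,3),s.sum(),np.median(C[...,2][s]).round(3) if s.any() else "")
E
```

```text
clock: 3.73
ee_pos: [0.4166, -0.1032, 0.1482]
ee_rot: [[-0.988, -0.153, -0.006], [-0.153, 0.988, -0.003], [0.006, -0.002, -1.0]]
force: [-0.2, 0.2, -0.4]
opening: -0.0001
clock: 3.98
ee_pos: [0.3646, -0.1025, 0.2466]
ee_rot: [[-0.988, -0.152, -0.007], [-0.152, 0.988, -0.001], [0.007, -0.0, -1.0]]
force: [2.1, -0.6, 0.2]
opening: -0.0002
{'blue': array([0.6349, 0.0194, 0.181 ]), 'green': array([ 0.6444, -0.0437,  0.181 ]), 'yellow': array([ 0.6541, -0.1069,  0.181 ]), 'red': array([ 0.6635, -0.1702,  0.181 ])}
front strip z by X:
-0.185 42 0.001
-0.182 41 0.002
-0.179 42 0.001
-0.176 43 0.001
-0.173 42 0.002
-0.17 84 0.047
-0.167 58 0.141
-0.164 55 0.142
-0.161 53 0.143
-0.158 52 0.141
-0.155 51 0.141
-0.152 55 0.141
-0.149 66 0.16
-0.146 54 0.162
-0.143 54 0.162
-0.14 57 0.162
-0.137 52 0.161
```

View pics/t2.png

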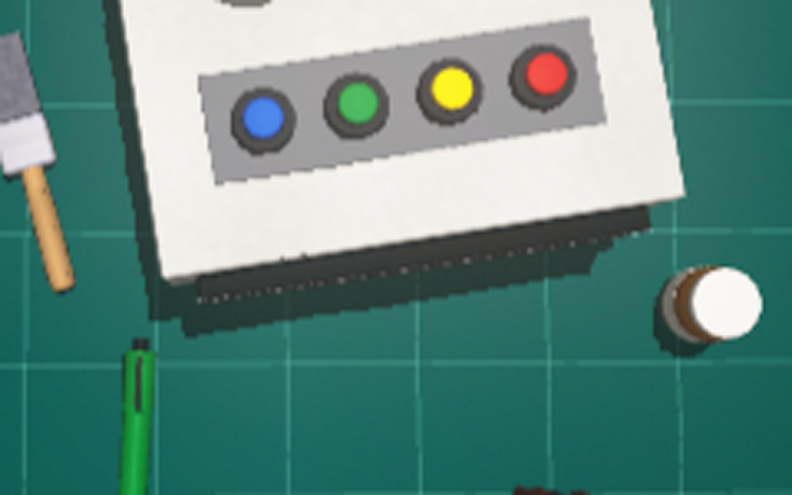

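The drawer is shut: the face sits 168 mm in front of the oven's centre, exactly as specified, with no tray visible. The jar and marker haven't moved. Next I'll go above the green key at about (0.6455,-0.0435).

```bash
python3 -m inch '[{"xyz":[0.035,0.0075,0],"turn":[0,0,0],"fingers":255},{"xyz":[0.035,0.0075,0],"turn":[0,0,0],"fingers":255},{"xyz":[0.035,0.0075,0],"turn":[0,0,0],"fingers":255},{"xyz":[0.035,0.0075,0],"turn":[0,0,0],"fingers":255},{"xyz":[0.035,0.0075,0],"turn":[0,0,0],"fingers":255}]'
python3 -m inch '[{"xyz":[0.035,0.0075,0],"turn":[0,0,0],"fingers":255},{"xyz":[0.035,0.0075,0],"turn":[0,0,0],"fingers":255},{"xyz":[0.02,0.004,0],"turn":[0,0,0],"fingers":255},{"xyz":[0,0,0],"turn":[0,0,0],"fingers":255}]'
python3 - <<'E'
from h import *
p,d=ctrl.capture("scene");cv2.imwrite("pics/s2.png",cv2.resize(p[100:300,120:440],None,fx=2.4,fy=2.4,interpolation=cv2.INTER_CUBIC)[:,:,::-1])
s=ctrl.observe();print(s["ee_pos"],s["ee_rot"].round(3),s["force"],s["joint_pos"].round(2))
E
```

```text
clock: 4.45
ee_pos: [0.5486, -0.0664, 0.2587]
ee_rot: [[-0.989, -0.146, 0.016], [-0.146, 0.989, -0.01], [-0.014, -0.012, -1.0]]
force: [0.1, -0.5, 0.8]
opening: 0.0003
clock: 4.78
ee_pos: [0.6498, -0.0438, 0.2567]
ee_rot: [[-0.989, -0.148, 0.022], [-0.148, 0.989, -0.008], [-0.021, -0.011, -1.0]]
force: [-0.3, -0.5, -0.8]
opening: 0.0
[ 0.64831317 -0.04402098  0.25660859] [[-0.989 -0.148  0.021]
 [-0.148  0.989 -0.008]
 [-0.02  -0.011 -1.   ]] [-1.08122441 -0.3342477  -0.14385959] [-0.18  0.51  0.24  1.28 -0.   -0.33]
```

View pics/s2.png

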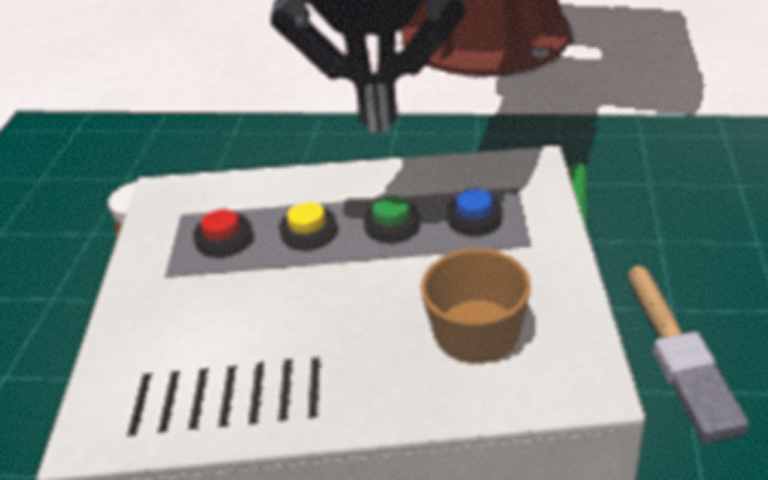

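The fingers are in line above the green key (crop 390,215). I'll take out the 1° tilt and descend.

```bash
python3 -m inch '[{"xyz":[-0.002,0.0005,-0.02],"turn":[0.4,1.2,0],"fingers":255},{"xyz":[0,0,-0.02],"turn":[0,0,0],"fingers":255},{"xyz":[0,0,-0.015],"turn":[0,0,0],"fingers":255},{"xyz":[0,0,-0.004],"turn":[0,0,0],"fingers":255},{"xyz":[0,0,0],"turn":[0,0,0],"fingers":255}]'
python3 - <<'E'
from h import *
p,d=ctrl.capture("scene");cv2.imwrite("pics/s3.png",cv2.resize(p[120:240,180:360],None,fx=4.4,fy=4.4,interpolation=cv2.INTER_CUBIC)[:,:,::-1])
s=ctrl.observe();print(s["ee_pos"],s["ee_rot"].round(3),s["force"])
E
```

```text
clock: 5.25
ee_pos: [0.6443, -0.044, 0.1967]
ee_rot: [[-0.989, -0.148, 0.002], [-0.148, 0.989, -0.001], [-0.002, -0.001, -1.0]]
force: [-0.6, -0.0, -0.4]
opening: 0.0001
[ 0.64437691 -0.04399534  0.1972457 ] [[-0.989 -0.148  0.002]
 [-0.148  0.989 -0.001]
 [-0.002 -0.001 -1.   ]] [-3.10497861e-01  6.17859808e-01 -4.56583501e-05]
```

View pics/s3.png

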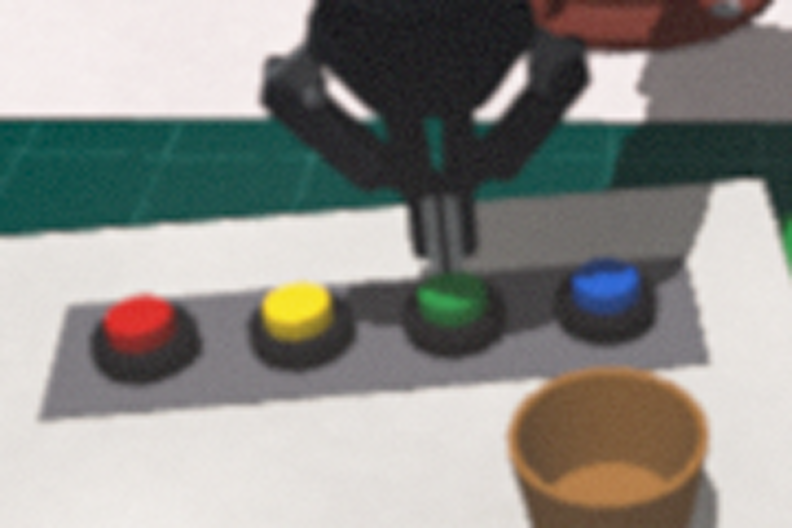

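```bash
python3 -m inch '[{"xyz":[0.001,0.0015,-0.008],"turn":[0,0,0],"fingers":255},{"xyz":[0,0,-0.004],"turn":[0,0,0],"fingers":255},{"xyz":[0,0,-0.002],"turn":[0,0,0],"fingers":255}]'
python3 -m inch '[{"xyz":[0,0,-0.002],"turn":[0,0,0],"fingers":255},{"xyz":[0,0,-0.002],"turn":[0,0,0],"fingers":255}]'
```

```text
clock: 5.55
ee_pos: [0.6464, -0.043, 0.1858]
ee_rot: [[-0.989, -0.148, 0.007], [-0.148, 0.989, -0.002], [-0.007, -0.003, -1.0]]
force: [0.5, -0.0, 0.1]
opening: 0.0002
clock: 5.72
ee_pos: [0.6464, -0.043, 0.1824]
ee_rot: [[-0.989, -0.148, 0.008], [-0.148, 0.989, -0.002], [-0.008, -0.003, -1.0]]
force: [-1.9, -0.1, 2.3]
opening: -0.0002
```

```bash
python3 -m inch '[{"xyz":[0,0,-0.002],"turn":[0,0,0],"fingers":255},{"xyz":[0,0,-0.002],"turn":[0,0,0],"fingers":255}]'
python3 -m inch '[{"xyz":[0,0,-0.002],"turn":[0,0,0],"fingers":255}]'
python3 -m inch '[{"xyz":[0,0,-0.002],"turn":[0,0,0],"fingers":255}]'
```

```text
clock: 5.88
ee_pos: [0.6464, -0.043, 0.179]
ee_rot: [[-0.989, -0.148, 0.009], [-0.148, 0.989, -0.002], [-0.008, -0.003, -1.0]]
force: [-3.1, 0.8, 11.5]
opening: 0.0002
clock: 5.97
ee_pos: [0.6466, -0.043, 0.1787]
ee_rot: [[-0.989, -0.148, 0.01], [-0.148, 0.989, -0.002], [-0.01, -0.004, -1.0]]
force: [-10.6, 1.6, 29.4]
opening: 0.0002
clock: 6.05
ee_pos: [0.6466, -0.043, 0.1788]
ee_rot: [[-0.989, -0.148, 0.012], [-0.148, 0.989, -0.003], [-0.011, -0.004, -1.0]]
force: [-9.2, 0.7, 19.5]
opening: -0.0002
```

It stalls at z = 0.1788, but I expected 0.175 for fully down. I'll look before releasing.

```bash
python3 - <<'E'
from h import *
p,d=ctrl.capture("scene");cv2.imwrite("pics/s4.png",cv2.resize(p[120:240,180:360],None,fx=4.4,fy=4.4,interpolation=cv2.INTER_CUBIC)[:,:,::-1])
s=ctrl.observe();print(s["ee_pos"],s["ee_rot"].round(3),s["force"],s["moment"])
E
```

```text
[ 0.64656224 -0.04301129  0.17885962] [[-0.989 -0.148  0.012]
 [-0.148  0.989 -0.003]
 [-0.011 -0.005 -1.   ]] [-8.13737612  1.13864382 20.10726198] [ 0.27326969  1.84154532 -0.01794638]
```

View pics/s4.png

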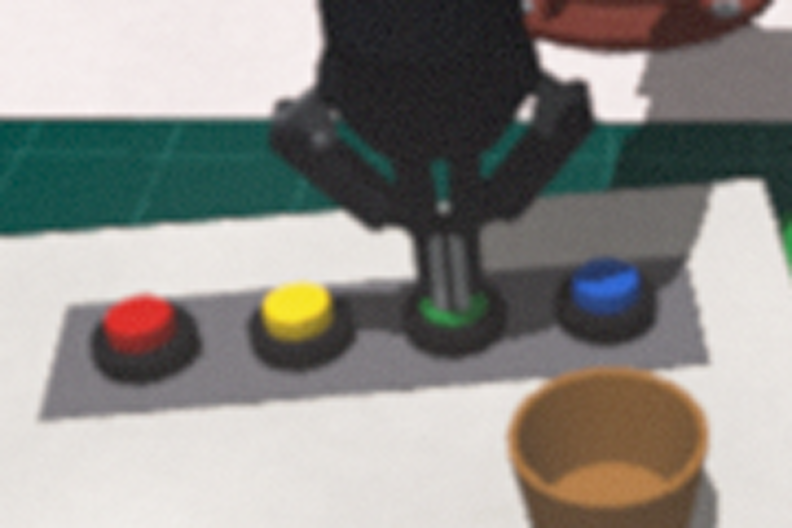

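```bash
python3 - <<'E'
from h import *
S=np.load("scene0.npz")
p,d=ctrl.capture("scene");np.savez("s5.npz",p=p,d=d)
for lab,p,d in(("before",S["p"],S["d"]),("now",p,d)):
    C=cloud("scene",d);h=cv2.cvtColor(p,cv2.COLOR_RGB2HSV)
    o=keys("scene",p,(190,340,175,205))
    for k,((a,b),s,v) in R.items():
        st=o[k][1];x,y,w,hh=st[:4]
        sub=C[y:y+hh,x:x+w];H=h[y:y+hh,x:x+w];m=(H[...,1]>s)&(H[...,0]>=a)&(H[...,0]<=b) if k!="red" else (H[...,1]>s)
        z=sub[...,2][m];print(lab,k,st,"z pct10/50/90",np.percentile(z,[10,50,90,98]).round(4))
    v0=slice(186,200)
C0=cloud("scene",S["d"]);C1=cloud("scene",d)
for v in range(178,202): print(v,[ (round(C0[v,u,2]*1e3),round(C1[v,u,2]*1e3),tuple(p[v,u].tolist())) for u in (276,283,289)])
E
```

```text
before blue [310 179  15  12 148] z pct10/50/90 [0.1794 0.1857 0.187  0.1878]
before green [275 182  15  12 138] z pct10/50/90 [0.1805 0.1858 0.1871 0.1876]
before yellow [239 185  17  12 164] z pct10/50/90 [0.178  0.1854 0.1871 0.1876]
before red [203 187  17  13 160] z pct10/50/90 [0.1784 0.1855 0.187  0.188 ]
now blue [310 179  16  12 155] z pct10/50/90 [0.178  0.1858 0.1871 0.1877]
now green [275 187  15   7  54] z pct10/50/90 [0.177  0.1794 0.1806 0.1813]
now yellow [239 185  17  13 166] z pct10/50/90 [0.177  0.1856 0.1872 0.1878]
now red [203 187  17  13 157] z pct10/50/90 [0.1781 0.1857 0.1872 0.1879]
178 [(164, 208, (44, 41, 43)), (166, 210, (91, 91, 92)), (164, 166, (84, 83, 79))]
179 [(164, 206, (44, 43, 45)), (165, 206, (89, 90, 92)), (165, 165, (84, 81, 82))]
180 [(164, 203, (45, 45, 45)), (163, 204, (90, 88, 92)), (165, 164, (79, 77, 76))]
181 [(165, 201, (46, 42, 45)), (187, 203, (86, 87, 87)), (167, 166, (66, 65, 65))]
182 [(165, 200, (46, 43, 45)), (186, 201, (87, 86, 89)), (165, 195, (57, 57, 55))]
183 [(187, 196, (48, 46, 47)), (188, 198, (85, 83, 84)), (178, 193, (
[... 822 characters left out ...]
, (177, 176, (52, 46, 44))]
194 [(177, 176, (54, 51, 54)), (177, 176, (53, 79, 57)), (176, 177, (52, 50, 49))]
195 [(177, 176, (52, 50, 47)), (178, 178, (52, 53, 50)), (174, 177, (45, 45, 47))]
196 [(175, 174, (54, 52, 55)), (176, 176, (56, 53, 54)), (173, 173, (45, 42, 42))]
197 [(173, 173, (50, 46, 49)), (174, 176, (52, 47, 46)), (173, 590, (45, 45, 43))]
198 [(171, 171, (47, 46, 42)), (173, 172, (49, 47, 45)), (170, 169, (43, 43, 42))]
199 [(168, 167, (62, 61, 63)), (170, 170, (46, 45, 42)), (166, 167, (63, 63, 64))]
200 [(165, 165, (100, 98, 99)), (169, 168, (54, 51, 53)), (165, 165, (100, 96, 100))]
201 [(167, 166, (121, 117, 122)), (166, 165, (84, 80, 81)), (165, 167, (123, 118, 124))]
```

Scene depth shows the green cap dropped from about 186.5 to 180 mm. That is its full 6 mm travel, and the other keys are unchanged, so it is all the way down. The scene just reads a few mm high. I'll release straight up and draw clear.

```bash
python3 -m inch '[{"xyz":[0,0,0.005],"turn":[0,0,0],"fingers":255},{"xyz":[0,0,0.01],"turn":[0,0,0],"fingers":255},{"xyz":[0,0,0.03],"turn":[0,0,0],"fingers":255},{"xyz":[0,0,0.035],"turn":[0,0,0],"fingers":255},{"xyz":[-0.01,0,0.03],"turn":[0,0,0],"fingers":255}]'
python3 -m inch '[{"xyz":[-0.035,-0.006,0],"turn":[0,0,0],"fingers":255},{"xyz":[-0.035,-0.006,0],"turn":[0,0,0],"fingers":255},{"xyz":[-0.035,-0.006,0],"turn":[0,0,0],"fingers":255},{"xyz":[-0.035,-0.006,0],"turn":[0,0,0],"fingers":255},{"xyz":[-0.035,-0.006,0],"turn":[0,0,0],"fingers":255}]'
python3 -m inch '[{"xyz":[-0.035,-0.006,0],"turn":[0,0,0],"fingers":255},{"xyz":[-0.035,-0.006,0],"turn":[0,0,0],"fingers":255},{"xyz":[-0.03,0,0],"turn":[0,0,0],"fingers":255},{"xyz":[0,0,0],"turn":[0,0,0],"fingers":255},{"xyz":[0,0,0],"turn":[0,0,0],"fingers":255}]'
python3 - <<'E'
from h import *
T=np.load("top0.npz")
p,d=ctrl.capture("top");cv2.imwrite("pics/t6.png",p[:,:,::-1])
a=oven("top",p,(300,440,160,205))[1];b=oven("top",T["p"],(300,440,160,205))[1]
for k in a: print(k,(a[k]-b[k]).round(4))
D=np.abs(p.astype(int)-T["p"]).max(2)>40;N,l,st,_=cv2.connectedComponentsWithStats(D.astype(np.uint8));print([s.tolist() for s in st[1:] if s[4]>6])
C=cloud("top",d);q=C[...,:2]-np.array([.651,-.075]);ex=np.array([.989,.148]);X=q@ex-.055;Y=q@np.array([-.148,.989])
m=(C[...,2]>.13)&(C[...,2]<.15)&(abs(Y)<.14)&(X<-.14)&(X>-.25);print("panel top X min pct",np.percentile(X[m],[1,5,50]).round(4))
s,ds=ctrl.capture("scene");cv2.imwrite("pics/s6.png",s[:,:,::-1]);Cs=cloud("scene",ds)
o=keys("scene",s,(190,340,175,205))
for k in o: c=o[k][0].astype(int);print(k,o[k][1],Cs[c[1]-2:c[1]+1,c[0]-2:c[0]+3,2].mean().round(4))
t=ctrl.observe();print(t["ee_pos"],t["force"],t["clock"],abs(t["qvel"]).max())
E
```

```text
clock: 6.57
ee_pos: [0.6341, -0.0424, 0.2871]
ee_rot: [[-0.989, -0.148, 0.003], [-0.148, 0.989, -0.001], [-0.003, -0.001, -1.0]]
force: [-0.5, -0.3, 0.5]
opening: -0.0002
clock: 6.98
ee_pos: [0.4637, -0.0736, 0.2964]
ee_rot: [[-0.988, -0.151, 0.023], [-0.151, 0.989, -0.005], [-0.022, -0.009, -1.0]]
force: [0.2, -1.1, 1.3]
opening: -0.0002
clock: 7.4
ee_pos: [0.3541, -0.0858, 0.2982]
ee_rot: [[-0.988, -0.149, 0.027], [-0.149, 0.989, -0.008], [-0.025, -0.012, -1.0]]
force: [0.4, 0.2, 0.7]
opening: -0.0003
blue [0. 0. 0.]
green [-0.     -0.0001  0.    ]
yellow [0. 0. 0.]
red [0. 0. 0.]
[[438, 213, 9, 9, 58], [305, 214, 145, 53, 3460], [300, 314, 209, 86, 11696], [98, 381, 54, 19, 628], [41, 390, 38, 10, 263]]
panel top X min pct [-0.1692 -0.1685 -0.1602]
blue [310 179  15  12 149] 0.1863
green [275 182  15  12 138] 0.1864
yellow [239 185  17  12 165] 0.1866
red [203 187  17  13 158] 0.1866
[ 0.35492541 -0.08562969  0.29799428] [ 0.9072135  -0.05110394 -0.59797016] 7.5 0.028356122395150292
```

View pics/t6.png

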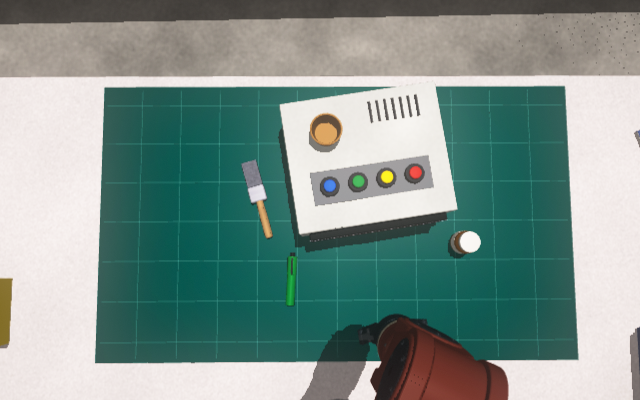

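View pics/s6.png

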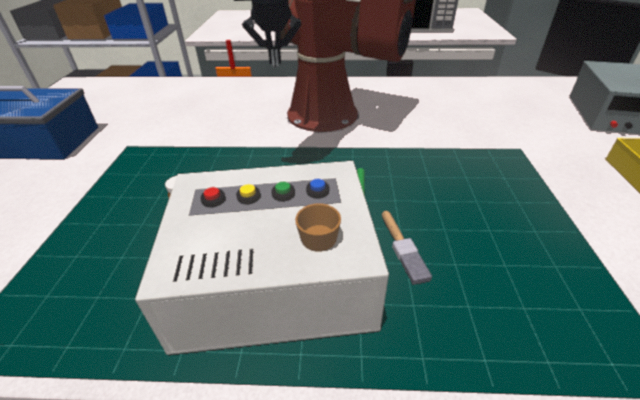

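The drawer is shut along the front edge (305–450, 214–245), and all four keys are up at equal height. The cup (325,130), jar (466,242), marker (291,280) and brush (257,200) are where they started. The only changes between the first and last top pictures are the drawer, the arm and their shadows. The hand is well clear, so I'm handing in.

```bash
python3 -c "
from cell import ctrl
print(ctrl.sign_off())"
```

```text
the job is handed in; nothing more can be done
None
```

I pushed the drawer shut, pressed the green key all the way down and let it come back up, then drew the hand clear. I handed the job in at about 7.5 s.

- **Drawer:** it took about 3 N to slide, and I stopped when it reached the end stop at about 15 N. Depth puts the panel face about 168 mm in front of the oven's centre, which is the specified shut position.
- **Green key:** depth showed the cap drop by about 6 mm, its full travel, and after release it was level with the other three again. The force at the fingertips peaked at about 29 N, more than the 5 N the key needs.
- **Everything else:** the red, yellow and blue keys stayed up. The before and after top pictures show no movement of the cup, jar, marker or brush.
- **One disagreement:** the hand stalled at z = 0.179 m, where I had calculated 0.175 m for fully down. The scene camera's depth also read the key tops about 5 mm higher than I calculated. I therefore judged full travel by the change in cap height, not by its absolute height.

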